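# Centre-punch the spot of a clamped bracket blank

## Task

Take the spring-loaded centre punch from its stand, set its point in the shallow round spot of the clamped bracket blank and press it straight down until its hidden spring snaps (you feel the force build up and suddenly drop), never pressing the blank with more than 20 N. Stop pressing at the snap, then put the punch back upright and fully home in its stand. Leave the other things on the bench where they lie.

Things in the scene. Friction and masses are not known exactly. Their poses are not given: they have to be found in the camera images.
- punch_grip (a point): Middle of the knurled round steel grip of the loose centre punch (about 0.2 kg), upright in its stand; grip it with 60 N or more. z = its axis, up. Along the axis from here, mm: grip 16 dia. from -27 to +28, cap 18 dia. to +37, collar 26 dia. from -33 to -27 (rests on the stand), nose barrel 12 dia. from -33 to -63, then the 6 dia. point rod, whose length is told under punch_nose.
- punch_nose (a point): End of the punch's nose barrel on its axis, 63 mm below punch_grip; z up the axis. From it a rod 6 mm in diameter sticks out, with a conical point 2.4 mm wide at its end. How far is set by an inner adjuster and differs from run to run: the point's end lies 76 to 96 mm below punch_grip, and is hidden in the stand.
- hammer (a point): Hammer hidden in the punch; at rest it is at punch_grip. As the point is pushed in, the force grows from 3 to about 14 N over some 5 mm; then the hammer snaps up the axis (from about 1 to 5 mm) and the force drops at once to 3 to 9 N (the softer the arm, the less it drops). 4 mm of further push, the force growing to 15 N, brings a hard stop. Relieved, hammer and point spring back.
- spot (a point): Centre of the mouth of the shallow round spot (9 mm in diameter, flat dark floor 3 mm deep, slightly bevelled mouth) in the level top of the bracket blank, where the punch belongs. z up. The blank is an aluminium plate 120 x 56 x 8 mm, its top 28 mm above the bench.
- fixture: Fixed drilling fixture: dark steel base 150 x 90 x 20 mm with the bracket blank clamped on it by two grey strap clamps at its short ends (highest point 44 mm above the bench). Origin: centre of the underside; x along the 150 mm length, z up. The spot lies at (-34, +8) mm; the two through holes, 11 mm in diameter, at (+30, +-12) mm are finished and not to be used.
- stand_mouth (a point): Centre of the mouth of the stand's one hole, at the top of the fixed stand, a grey block 46 x 46 mm standing 80 mm above the bench on a black foot 90 x 74 mm; hole 17 mm in diameter with bevelled mouth, 68 mm deep; z up. With the punch home, its collar rests on the top, and punch_grip is 33 mm above this point.
- stand: The whole fixed stand; origin: centre of its underside.
- punch: The whole punch; origin and axes as punch_grip.
- by_sanding_block: Bystander: cork-coloured sanding block 45 x 70 x 28 mm, origin at its underside.
- by_spare_cap_0: Bystander: upright black capacitor 26 mm in diameter, 35 mm high, origin at its underside.
- by_spare_cap_1: Bystander: a second such capacitor.
- by_heat_sink: Bystander: small black finned heat sink 30 x 40 x 22 mm, origin at its underside.
- by_tape_roll: Bystander: black roll of tape 62 mm in diameter, 19 mm high, origin at its underside.
- by_pliers_red: Bystander: pliers lying flat, 167 mm long, 10 mm high, origin at the underside.
- by_screw_dish: Bystander: round dish of screws 97 mm in diameter, 19 mm high, origin at its underside.

How it is judged:
By the outcome, as a careful person would: the job done as asked, in the order asked, and still so for the second after the job is handed in, with the robot touching nothing.
It also fails if it takes over 58 s, if anything falls off the work surface, if the arm or the gripper's body presses on something with over 40 N, if the wrist force passes 120 N, or if a joint passes its speed limit or range.

## Robot

A 6-joint arm with a two-finger parallel gripper is mounted at the origin on a cart in front of the work surface, level with it; the furniture and walls round the work are solid. World frame = base frame: x ahead of the robot, y to its left, z up, the work surface at z = 0. Lengths are in mm, angles in rad, forces in N, time in s.
With the tool pointing down it reaches from about 350 to 975 mm from the base axis. Payload 7.1 kg.
Tool frame: the origin (TCP) lies midway between the tips of the shut fingers; the grasp point (between the pads) lies 19 mm behind it (ctrl.grasp_offset is the distance from the TCP to the grasp point, in mm); z points along the fingers, y is the line along which they close (so a half turn about z gives the same grasp; the last joint's range is limited). The gripper opens to 88 mm and grips with 3 to 60 N. Pads are 20 mm wide; open, the fingers measure 115 mm over their backs; the gripper's body (75 mm by 178 mm) begins 61 mm behind the grasp point.
Start: joints at [1.248, 0.423, 1.63, -0, 1.089, -0.019], TCP at [186.936, 596.372, 222.675] pointing down, gripper open.
Joint ranges: [-3, 3], [-0.9, 2.11], [0.09, 2.58], [-1.31, 4.45], [0.11, 2.69], [-2.54, 2.54]. Speed limits (rad/s): [2.39, 2.39, 3.01, 3.14, 3.14, 3.14].

## Interface

Orientations are given as a rotation vector (axis times angle).
In Python, from workcell import ctrl gives the robot as it stands. The module is installed in compiled form; this text tells all that it offers.
- The arm moves only by the tool servo_tool, never from a script. Its argument "rows" is a list of rows, each a list of 7 numbers: the turn, a rotation vector about the tool's x, y, z as a fraction of full scale, then the shift along the tool's x, y, z as a fraction of full scale, then the finger opening in mm, from 0 to 87.8. A call has 1 to 10 rows; each row is the pose to reach, as a shift and turn from the pose commanded when the call began, along the tool's axes at that moment; what a row does not reach only later rows make up. Full scale, the value 1, is 20 cm for a shift and 1.5 rad for a turn. A row lasts 1/8 s, in which the tool goes at most 62.5 mm and 10.7 degrees, less where a joint would pass 70% of its speed; a pose out of reach is approached as far as the arm can. A call with a number of a shift or a turn outside -1 to 1 is refused whole. A call with a gripper value outside its range is refused whole. The fingers move at their own pace and stop on an object; the grip force is fixed at half the most. Time passes only in rows, so rows that repeat a pose let the fingers close. It gives the time, the measured TCP pose, the force, the opening and the grip force at its end, in the units of the state.
- ctrl.get_obs(): the state, without advancing time (a new reading comes with each control period).
- ctrl.get_image(name): name is "scene" or "top" or "wrist"; returns (picture, depth): 480x640x3 uint8, red, green, blue; 480x640 float32, mm along the optical axis (not along the pixel's ray), 0 where there is no reading.
- ctrl.camera_info(name): a dict with "intrinsics" (3x3 intrinsics, pixels), "R" (3x3) and "t" (3): a world point X has camera coordinates R X + t. Camera axes: x right, y down, z forward; pixel columns grow to the right and rows downward; lengths in mm; the calibration is good to about 2 mm. A picture is of the moment at which its call begins: read the wrist's pose just before it. camera_info takes no time and is no camera call; for the wrist camera it gives the pose at the moment of the call.
- ctrl.close_job(): hands the job in; it is judged then, once.
The state is a dict: "t": time; "qpos": joint angles; "qvel": joint speeds; "joint_torque": joint torques, N m; "ee_pos": TCP position; "orientation": TCP orientation; "ft_force": force on the tool from outside, world axes, zero at the start; "moment": the same for the moment, N m; "width": finger opening in mm; "grasp_force": force on a finger pad.
Only numpy, scipy, OpenCV 4.12 (cv2) and the standard library are available. Lean on these libraries where they do the work, as an engineer would, in place of code of your own. Each camera call takes 0.05 s, during which the arm holds its last target. There are 200 camera calls.

## Working session

There is one attempt and no reset: what is moved stays moved. The work goes in short steps, Python scripts to look and compute and a tool call to move; the robot and the scene stay as the last step left them, time stands still between calls to the robot, and variables do not carry over. Pictures are saved under pics/ and viewed, at most 10 in all, crops included, and the job is handed in when it is done.

Besides the shell and the picture viewer there is one more tool, called after "Emit:" in YAML: its name, and indented under it one key for each argument. servo_tool: Moves the arm, as the interface text tells. Its arguments: {"type":"object","properties":{"rows":{"type":"array","items":{"type":"array","items":{"type":"number"}}}},"required":["rows"]}

```bash
mkdir -p pics; python3 - <<'E'
from workcell import ctrl
import cv2,numpy as np
o=ctrl.get_obs()
for k in('t','ee_pos','orientation','ft_force','width'):print(k,o[k])
ims=[]
for n in('scene','top','wrist'):
    i=ctrl.camera_info(n);im,d=ctrl.get_image(n)
    np.savez(f'{n}.npz',im=im,d=d,K=i['intrinsics'],R=i['R'],t=i['t'])
    cv2.imwrite(f'pics/{n}0.png',im[:,:,::-1])
    print(n,np.round(i['intrinsics'],1).tolist(),np.round(-i['R'].T@i['t']),np.round(i['R'],2).tolist())
E
```

```text
t 0.0
ee_pos [186.77581138 595.85501332 221.91123895]
orientation [-4.75399128e-01 -3.10513700e+00  2.34045636e-03]
ft_force [ 0.68973949 -0.10685713 -0.7947092 ]
width 87.68267774181393
scene [[522.7, 0.0, 316.9], [0.0, 522.7, 234.4], [0.0, 0.0, 1.0]] [-246.  479.  596.] [[-0.5, -0.86, 0.01], [-0.42, 0.23, -0.88], [0.76, -0.44, -0.48]]
top [[562.0, 0.0, 323.8], [0.0, 562.0, 236.9], [0.0, 0.0, 1.0]] [ 365.   36. 1155.] [[-0.0, -1.0, 0.01], [-0.99, 0.0, -0.16], [0.16, -0.01, -0.99]]
wrist [[387.0, 0.0, 322.8], [0.0, 387.0, 241.9], [0.0, 0.0, 1.0]] [115. 618. 384.] [[0.3, 0.95, -0.0], [0.92, -0.29, 0.28], [0.26, -0.08, -0.96]]
```

View pics/top0.png

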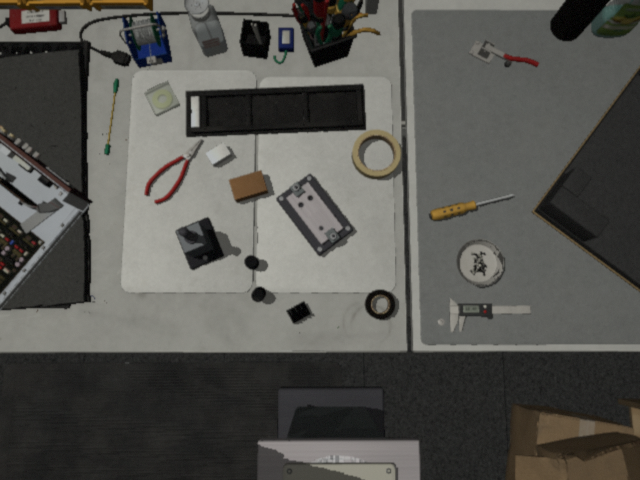

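View pics/scene0.png

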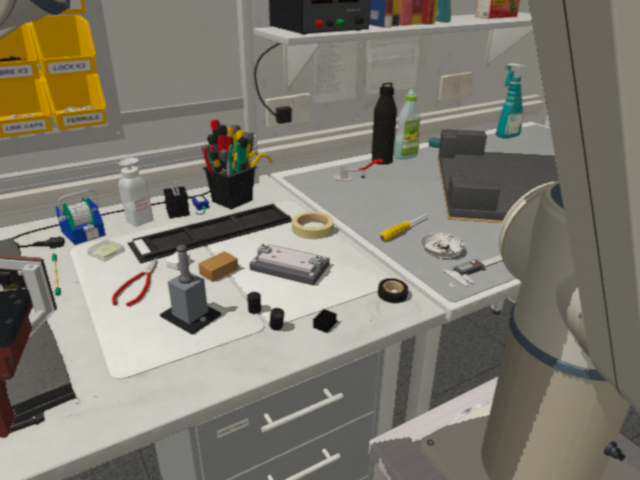

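```bash
cat > h.py <<'E'
import numpy as np,cv2
def load(n):
    z=np.load(n+'.npz');return z['im'],z['d'],z['K'],z['R'],z['t']
def world(d,K,R,t):
    v,u=np.indices(d.shape);c=np.stack([(u-K[0,2])/K[0,0]*d,(v-K[1,2])/K[1,1]*d,d],-1)
    return (c-t)@R
def proj(X,K,R,t):
    c=R@np.asarray(X,float)+t;p=K@c;return p[:2]/p[2]
E
python3 - <<'E'
from h import *
for n,S,F in(('top',(160,270,170,245),(255,375,150,270)),('scene',(150,235,235,340),(240,340,230,295))):
    im,d,K,R,t=load(n);W=world(d,K,R,t)
    def reg(b,lo,hi):
        w=W[b[2]:b[3],b[0]:b[1]].reshape(-1,3);dd=d[b[2]:b[3],b[0]:b[1]].ravel()
        return w[(dd>0)&(w[:,2]>lo)&(w[:,2]<hi)]
    S=(165,240,205,275) if n=='top' else S
    bench=W[260:280,130:160] if n=='top' else W[330:345,220:240]
    print(n,'bench z',np.median(bench[...,2]))
    for nm,b,lo,hi in(('cap',S,140,160),('block',S,72,88),('foot',S,4,90),('fix',F,10,50),('plate',F,24,32),('strap',F,36,50)):
        p=reg(b,lo,hi)
        if len(p)<3:print(nm,len(p));continue
        r=cv2.minAreaRect(p[:,:2].astype(np.float32))
        print(nm,len(p),np.round(p.mean(0),1),np.round(np.median(p[:,2]),1),np.round(r[0],1),np.round(r[1],1),round(r[2],1))
im,*_=load('top')
c=np.hstack([cv2.resize(im[160:270,255:375],None,fx=4,fy=4,interpolation=2),cv2.resize(im[200:310,165:245],None,fx=4,fy=4,interpolation=2)])
cv2.imwrite('pics/c1.png',c[:,:,::-1]);print(c.shape)
E
```

```text
top bench z 0.5310406374040253
cap 77 [540.9 284.4 148.8] 148.8 [540.9 285. ] [16.1 16.6] 45.5
block 444 [539.2 281.4  80.8] 80.7 [541.6 285. ] [47.  46.5] 23.5
foot 1630 [536.4 275.   32.8] 10.0 [548.3 279.5] [145.2 153.4] 1.4
fix 3654 [609.2  48.5  25.3] 25.9 [614.2  50.3] [197.  282.7] 12.6
plate 1803 [615.8  51.9  28. ] 28.0 [615.5  49.8] [194.8 281.1] 12.6
strap 143 [592.2  49.5  39.3] 38.8 [556.6 106.1] [144.8 165. ] 37.0
scene bench z -0.6463866094812638
cap 76 [539.1 288.1 146.1] 146.8 [540.5 287.4] [15.2 16.3] 11.9
block 434 [534.7 289.4  79.3] 79.2 [542.5 287.8] [50.3 48.6] 22.8
foot 3922 [621.8 256.8  27.9] 17.9 [668.2 250.5] [192.2 378.1] 68.4
fix 2064 [595.7  51.   23.3] 23.2 [610.7  64.8] [214.1 299.9] 59.7
plate 802 [600.2  51.6  27.4] 27.4 [632.7   8.8] [145.7 182.3] 37.5
strap 63 [595.2  59.3  39. ] 38.8 [555.5 111. ] [138.8 163.9] 37.6
(440, 800, 3)
```

View pics/c1.png

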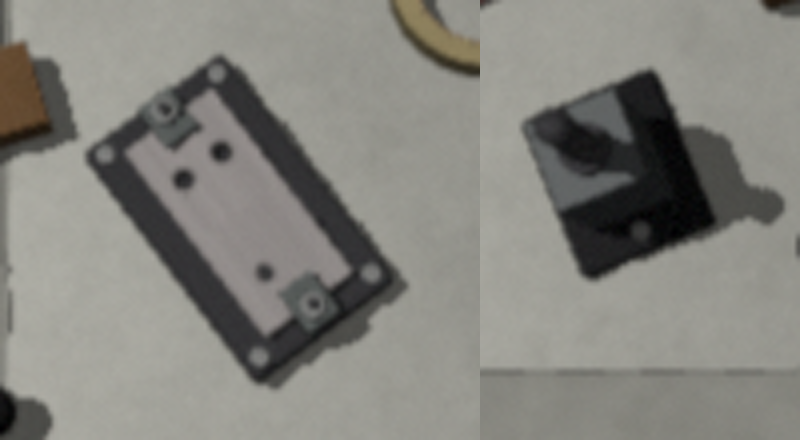

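Top view: stand block near (200,235), with the punch leaning away from the camera in perspective. On the fixture, the single spot is at about px (321,228) and the two finished holes are at the far end. I'll hover over the punch first, then refine with the wrist camera.

Emit:
servo_tool:
  rows:
    - [0,0,0,-0.718,-0.316,0,87.8]
    - [0,0,0,-0.718,-0.316,0,87.8]
    - [0,0,0,-0.718,-0.316,0,87.8]

```text
t: 0.52
ee_pos: [306.6, 491.0, 222.4]
orientation: [-0.478, -3.105, 0.001]
ft_force: [-0.5, 0.4, 0.7]
width: 88.3
grasp_force: 0.0
```

Emit:
servo_tool:
  rows:
    - [0,0,0,-0.718,-0.316,0,87.8]
    - [0,0,0,-0.718,-0.316,0,87.8]
    - [0,0,0,-0.718,-0.316,0,87.8]

```text
t: 0.9
ee_pos: [425.0, 387.7, 222.5]
orientation: [0.479, 3.105, -0.001]
ft_force: [1.0, 1.0, -0.1]
width: 88.0
grasp_force: 0.0
```

Emit:
servo_tool:
  rows:
    - [0,0,0,-0.718,-0.316,0,87.8]
    - [0,0,0,-0.718,-0.316,0,87.8]
    - [0,0,0,-0.718,-0.316,0,87.8]
    - [0,0,0,-0.718,-0.316,0,87.8]
    - [0,0,0,-0.718,-0.316,0,87.8]

```text
t: 1.52
ee_pos: [540.5, 286.8, 222.3]
orientation: [-0.475, -3.104, 0.0]
ft_force: [0.0, 0.5, 0.1]
width: 87.9
grasp_force: 0.0
```

```bash
cat >> h.py <<'E'
def snap(n,name):
    from workcell import ctrl
    i=ctrl.camera_info(n);im,d=ctrl.get_image(n)
    np.savez(name+'.npz',im=im,d=d,K=i['intrinsics'],R=i['R'],t=i['t'])
    cv2.imwrite(f'pics/{name}.png',im[:,:,::-1]);return load(name)
def ray(u,v,z,K,R,t):
    c=-R.T@t;r=R.T@np.linalg.inv(K)@[u,v,1];return c+r*(z-c[2])/r[2]
def tool(dw):
    from workcell import ctrl
    from scipy.spatial.transform import Rotation as Ro
    return Ro.from_rotvec(ctrl.get_obs()['orientation']).inv().apply(dw)
def obs():
    from workcell import ctrl
    o=ctrl.get_obs();print({k:np.round(o[k],3).tolist() for k in('t','ee_pos','orientation','ft_force','width','grasp_force')})
    return o
E
python3 - <<'E'
from h import *
im,d,K,R,t=load('top')
print('spot top',ray(320.9,227.6,28,K,R,t),'holes',ray(255+45.6,160+44.4,28,K,R,t),ray(255+54.9,160+37.6,28,K,R,t))
o=obs();im,d,K,R,t=snap('wrist','w1');W=world(d,K,R,t)
print(proj([541.3,286.3,150],K,R,t))
near=(d>0)&(np.hypot(W[...,0]-541,W[...,1]-286)<45)
for lo,hi in((143,156),(76,84)):
    p=W[near&(W[...,2]>lo)&(W[...,2]<hi)];r=cv2.minAreaRect(p[:,:2].astype(np.float32));print(lo,len(p),np.median(p[:,2]),r)
E
```

```text
spot top [568.57496561  33.32555213  28.        ] holes [616.94278546  74.91391599  28.        ] [631.23684012  55.87410111  28.        ]
{'t': 1.525, 'ee_pos': [540.541, 286.82, 222.349], 'orientation': [-0.475, -3.104, 0.0], 'ft_force': [0.047, 0.477, 0.138], 'width': 87.945, 'grasp_force': 0.0}
[323.53021533 255.53821866]
143 583 148.72033363991048 ((541.2765502929688, 284.5832824707031), (16.86004066467285, 17.629032135009766), 73.25386810302734)
76 1965 79.75497399162302 ((541.6261596679688, 284.33642578125), (46.32197570800781, 46.4313850402832), 23.527475357055664)
```

View pics/w1.png

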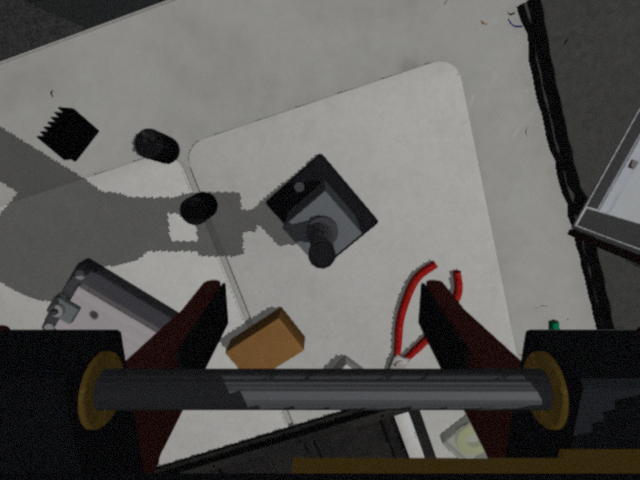

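Wrist view: the punch cap is at about (321,250) between the open fingers (finger mid-column about 324), and the stand is clear around it. I'll descend now, with the tips just above the collar, then grip.

Emit:
servo_tool:
  rows:
    - [0,0,0,-0.0065,-0.0075,0.2,87.8]
    - [0,0,0,-0.0065,-0.0075,0.4,87.8]
    - [0,0,0,-0.0065,-0.0075,0.55,87.8]
    - [0,0,0,-0.0065,-0.0075,0.64,87.8]
    - [0,0,0,-0.0065,-0.0075,0.67,87.8]
    - [0,0,0,-0.0065,-0.0075,0.67,87.8]
    - [0,0,0,-0.0065,-0.0075,0.67,50]
    - [0,0,0,-0.0065,-0.0075,0.67,30]
    - [0,0,0,-0.0065,-0.0075,0.67,20]

```text
t: 2.7
ee_pos: [542.4, 284.8, 89.2]
orientation: [0.475, 3.105, 0.001]
ft_force: [-0.4, 0.2, -1.3]
width: 61.4
grasp_force: 0.0
```

Emit:
servo_tool:
  rows:
    - [0,0,0,0,0,0,20]
    - [0,0,0,0,0,0,20]
    - [0,0,0,0,0,0,18]
    - [0,0,0,0,0,0,16]
    - [0,0,0,0,0,0,10]
    - [0,0,0,0,0,0,0]
    - [0,0,0,0,0,0,0]
    - [0,0,0,0,0,0,0]

```text
t: 3.7
ee_pos: [542.0, 284.7, 88.6]
orientation: [-0.475, -3.105, 0.0]
ft_force: [-0.2, -0.3, -2.2]
width: 16.0
grasp_force: 30.0
```

Emit:
servo_tool:
  rows:
    - [0,0,0,0,0,-0.05,0]
    - [0,0,0,0,0,-0.15,0]
    - [0,0,0,0,0,-0.25,0]
    - [0,0,0,0,0,-0.35,0]
    - [0,0,0,0,0,-0.45,0]
    - [0,0,0,0,0,-0.5,0]
    - [0,0,0,0,0,-0.5,0]
    - [0,0,0,0,0,-0.5,0]

```text
t: 4.7
ee_pos: [541.6, 284.5, 188.1]
orientation: [-0.475, -3.105, 0.001]
ft_force: [-0.2, 0.1, -3.4]
width: 15.7
grasp_force: 30.0
```

```bash
python3 - <<'E'
from h import *
o=obs();im,d,K,R,t=snap('wrist','w2')
e=o['ee_pos']
# expected pixel of tip range
for L in (63,76,96): print(L,proj([e[0],e[1],e[2]+25-L],K,R,t))
print('tool move to spot',tool(np.array([568.6,33.3,e[2]])-e)/200, np.round(K@np.eye(3),1)[0])
E
```

```text
{'t': 4.7, 'ee_pos': [541.643, 284.532, 188.106], 'orientation': [-0.475, -3.105, 0.001], 'ft_force': [-0.152, 0.075, -3.351], 'width': 15.744, 'grasp_force': 30.0}
63 [324.18488248 273.23677635]
76 [324.12384382 265.37027351]
96 [324.04212326 254.83834341]
tool move to spot [-5.04339791e-01 -1.15833891e+00  6.39146813e-04] [387.    0.  322.8]
```

View pics/w2.png

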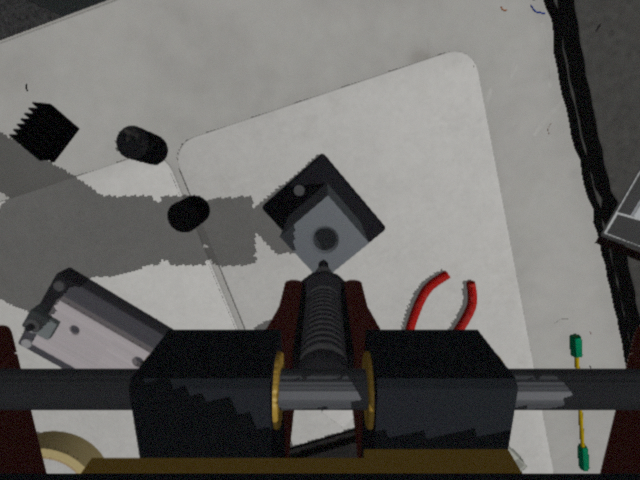

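Wrist view: the punch is held upright and its point is visible at about (323,262), just past the collar. The empty stand hole is at (325,238). Next I'll move over the spot.

Emit:
servo_tool:
  rows:
    - [0,0,0,-0.06,-0.14,0,0]
    - [0,0,0,-0.152,-0.349,0,0]
    - [0,0,0,-0.252,-0.579,0,0]

```text
t: 5.12
ee_pos: [555.2, 158.2, 187.8]
orientation: [-0.473, -3.105, 0.001]
ft_force: [0.9, -0.1, -2.3]
width: 15.7
grasp_force: 30.0
```

Emit:
servo_tool:
  rows:
    - [0,0,0,-0.1,-0.23,0.05,0]
    - [0,0,0,-0.2,-0.459,0.15,0]
    - [0,0,0,-0.252,-0.579,0.25,0]
    - [0,0,0,-0.252,-0.579,0.25,0]
    - [0,0,0,-0.252,-0.579,0.25,0]
    - [0,0,0,-0.252,-0.579,0.25,0]

```text
t: 5.88
ee_pos: [569.4, 34.7, 139.2]
orientation: [0.473, 3.105, 0.0]
ft_force: [-0.7, 0.0, -2.8]
width: 15.7
grasp_force: 30.0
```

```bash
python3 - <<'E'
from h import *
o=obs();im,d,K,R,t=snap('wrist','w3')
e=o['ee_pos']
for L in (76,86,96): print(L,proj([e[0],e[1],e[2]+25-L],K,R,t))
print('spot',proj([568.6,33.3,28],K,R,t))
c=cv2.resize(im[180:300,250:390],None,fx=5,fy=5,interpolation=2);c=cv2.convertScaleAbs(c,alpha=1.4,beta=10)
cv2.imwrite('pics/w3c.png',c[:,:,::-1])
W=world(d,K,R,t)
for v in range(240,284,3): print(v,np.round(d[v,316:332:3]).astype(int))
E
```

```text
{'t': 5.875, 'ee_pos': [569.351, 34.686, 139.228], 'orientation': [0.473, 3.105, 0.0], 'ft_force': [-0.68, 0.026, -2.845], 'width': 15.692, 'grasp_force': 30.0}
76 [324.02728515 265.18830289]
86 [323.96861883 259.68807813]
96 [323.91456446 254.62024328]
spot [321.6202867  237.30691218]
240 [288 286 286 287 283 284]
243 [285 285 287 285   0 286]
246 [285 285 284 286 285 286]
249 [287 286 286 286 286 286]
252 [286 286 287 286 287 286]
255 [287 287 288 287 286 287]
258 [287 289 288 288 287 288]
261 [288 288 225 226 288 288]
264 [288 222 220 220 289 289]
267 [289 211 209 208 289 290]
270 [204 203 201 201 204 290]
273 [179 178 177 176 177 180]
276 [175 175 176 175 174 176]
279 [176 175 175 176 175 176]
282 [175 178 177 176 177 176]
```

View pics/w3c.png

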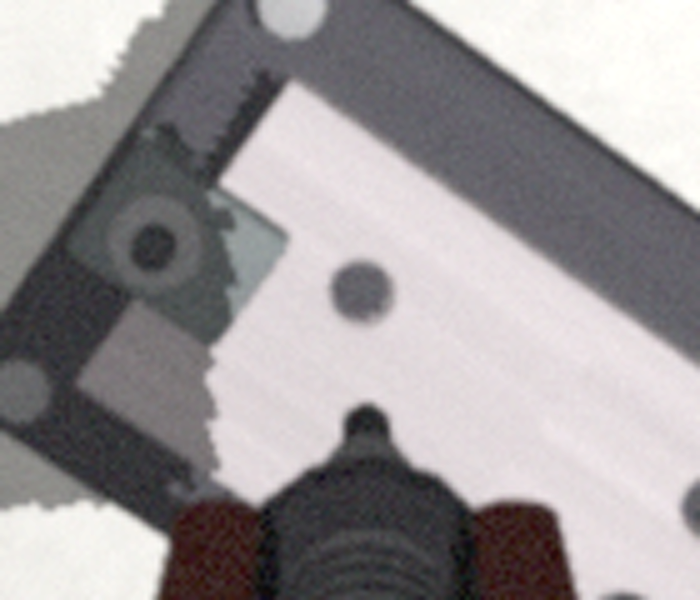

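Crop: the point's end is at px (322.8,261) and the spot centre at (322.0,238). The clamps are clear.

```bash
python3 - <<'E'
from h import *
im,d,K,R,t=load('w3');e=np.array([569.35,34.69,139.23])
W=world(d,K,R,t);s=ray(322.0,237.9,28,K,R,t);print('spot',s, 'plate z',np.median(W[225:235,330:345,2]))
for v in(260,261,262,263,264,266,268):
    m=(d[v,318:328]>150)&(d[v,318:328]<240);print(v,np.where(m)[0]+318,np.round(W[v,318:328][m].mean(0)-e,1))
for L in(80,84,88):print(L,ray(322.8,261.5,e[2]+25-L,K,R,t)-e)
print('tool units spot-ee',tool(s-e)/200*[1,1,0])
E
```

```text
spot [569.11228852  33.43116016  28.        ] plate z 27.848085121123816
260 [322 323 324] [ -2.7   0.2 -52.6]
261 [320 321 322 323 324 325] [ -2.6  -0.1 -51.5]
262 [319 320 321 322 323 324 325 326] [ -2.4  -0.2 -50.2]
263 [318 319 320 321 323 324 325 326 327] [ -2.   -0.3 -49.6]
264 [318 319 320 321 322 323 324 325 326 327] [ -2.   -0.3 -48. ]
266 [318 319 320 321 322 323 324 325 326 327] [ -3.2   0.1 -40.9]
268 [318 319 320 321 322 323 324 325 326 327] [ -5.1   0.6 -32.3]
80 [ -1.06666474  -0.41769475 -55.        ]
84 [  0.24330699  -0.82343932 -59.        ]
88 [  1.55327871  -1.22918389 -63.        ]
tool units spot-ee [-0.00018647 -0.00659759  0.        ]
```

Emit:
servo_tool:
  rows:
    - [0,0,0,-0.005,-0.003,0.06,0]
    - [0,0,0,-0.005,-0.003,0.13,0]
    - [0,0,0,-0.005,-0.003,0.19,0]
    - [0,0,0,-0.005,-0.003,0.225,0]
    - [0,0,0,-0.005,-0.003,0.23,0]
    - [0,0,0,-0.005,-0.003,0.23,0]
    - [0,0,0,-0.005,-0.003,0.23,0]

```text
t: 6.8
ee_pos: [570.1, 32.7, 93.1]
orientation: [0.475, 3.105, 0.0]
ft_force: [0.1, 0.0, -1.9]
width: 15.8
grasp_force: 30.0
```

```bash
python3 - <<'E'
from h import *
o=obs();im,d,K,R,t=snap('wrist','w4');e=o['ee_pos']
for L in (76,80,84,88): print(L,proj([e[0],e[1],e[2]+25-L],K,R,t))
print('spot',proj([569.11,33.43,28],K,R,t))
W=world(d,K,R,t)
for v in range(252,270):
    m=(W[v,314:332,2]>33)&(d[v,314:332]>0);print(v,np.where(m)[0]+314,np.round(W[v,314:332][m].mean(0)-e,1) if m.any() else '')
c=cv2.resize(im[225:295,280:370],None,fx=8,fy=8,interpolation=2);c=cv2.convertScaleAbs(c,alpha=1.4,beta=10)
cv2.imwrite('pics/w4c.png',c[:,:,::-1])
E
```

```text
{'t': 6.8, 'ee_pos': [570.1, 32.71, 93.092], 'orientation': [0.475, 3.105, 0.0], 'ft_force': [0.112, 0.006, -1.936], 'width': 15.758, 'grasp_force': 30.0}
76 [323.99715643 265.2108647 ]
80 [323.97483162 262.95558588]
84 [323.95324359 260.7747368 ]
88 [323.93235645 258.66469273]
spot [324.55863789 255.80049942]
252 [] 
253 [] 
254 [] 
255 [] 
256 [] 
257 [] 
258 [] 
259 [] 
260 [322 323 324] [ -2.8   0.3 -52.4]
261 [320 321 322 323 324 325] [ -2.7  -0.1 -51.2]
262 [319 320 321 322 323 324 325 326] [ -2.5  -0.1 -49.9]
263 [318 319 320 321 322 323 324 325 326 327] [ -2.1  -0.2 -49.3]
264 [318 319 320 321 322 323 324 325 326 327] [ -2.2  -0.2 -47.4]
265 [318 319 320 321 322 323 324 325 326 327] [ -2.3  -0.2 -45.4]
266 [318 319 320 321 322 323 324 326 327] [ -3.3  -0.  -40.9]
267 [318 319 320 321 322 323 324 325 326 327] [ -4.3   0.5 -36. ]
268 [317 318 319 320 321 322 323 324 325 326 327] [ -5.1   0.4 -32.5]
269 [316 317 318 319 320 321 322 323 324 325 326 327 328 329] [ -5.    0.7 -30.8]
```

View pics/w4c.png

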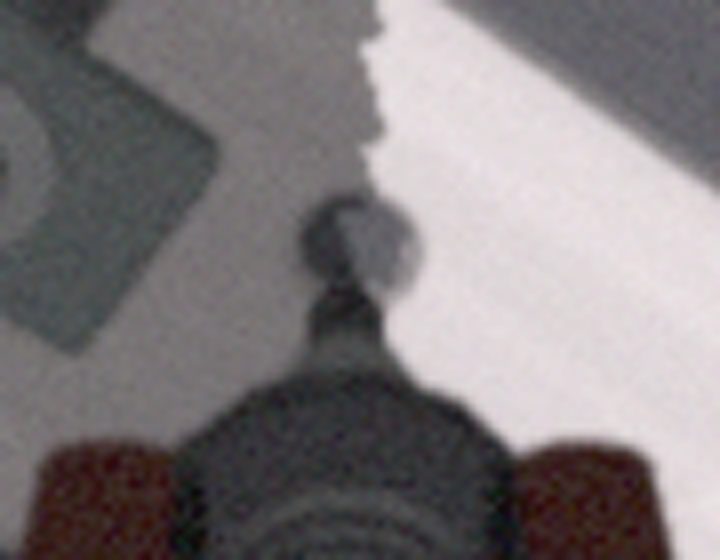

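Crop: the spot centre is at px (324.7,255.6), and the rod's near shoulder is at (322.8,260.1) with its axis about 5 rows lower. The point needs about +1.6 mm in tool x and +1.2 mm in tool y.

Emit:
servo_tool:
  rows:
    - [0,0,0,0.004,0.003,0,0]
    - [0,0,0,0.008,0.006,0.01,0]
    - [0,0,0,0.008,0.006,0.025,0]
    - [0,0,0,0.008,0.006,0.04,0]
    - [0,0,0,0.008,0.006,0.04,0]
    - [0,0,0,0.008,0.006,0.04,0]

```text
t: 7.6
ee_pos: [568.6, 34.3, 84.6]
orientation: [-0.475, -3.105, 0.0]
ft_force: [-0.1, 0.2, -2.7]
width: 15.8
grasp_force: 30.0
```

```bash
python3 - <<'E'
from h import *
o=obs();im,d,K,R,t=snap('wrist','w5');e=o['ee_pos']
print('spot',proj([569.0,33.55,28],K,R,t)); tip=e+np.array([.08,-.76,0])
for L in (78,80,82):print(L,proj([tip[0],tip[1],e[2]+25-L],K,R,t))
c=cv2.resize(im[225:295,280:370],None,fx=8,fy=8,interpolation=2);c=cv2.convertScaleAbs(c,alpha=1.6,beta=20)
cv2.imwrite('pics/w5c.png',c[:,:,::-1])
E
```

```text
{'t': 7.6, 'ee_pos': [568.618, 34.336, 84.63], 'orientation': [-0.475, -3.105, 0.0], 'ft_force': [-0.06, 0.185, -2.694], 'width': 15.809, 'grasp_force': 30.0}
spot [322.9414496  263.13003204]
78 [322.83267255 264.67942472]
80 [322.83232657 263.55939991]
82 [322.83198634 262.4580087 ]
```

View pics/w5c.png

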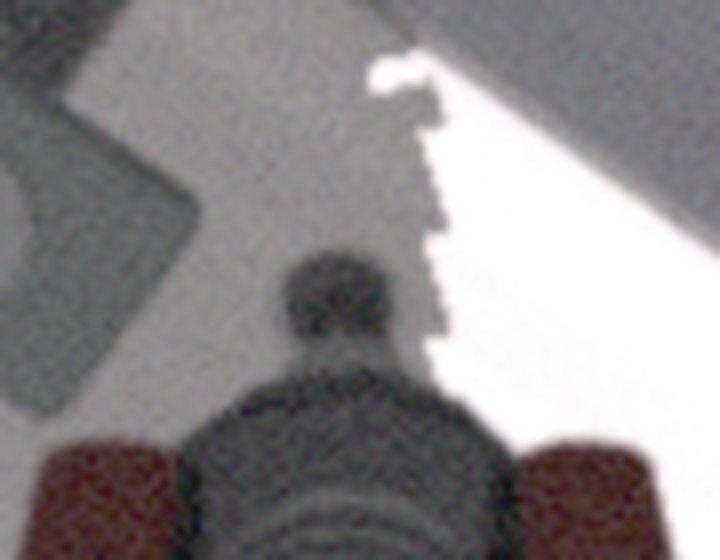

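Crop: the spot ring is centred at about px (322,263) and the rod sits inside it at column 322.8, about 0.5 mm off. I'll correct that by -0.4 mm in tool y and come down gently.

Emit:
servo_tool:
  rows:
    - [0,0,0,0,-0.002,0.005,0]
    - [0,0,0,0,-0.002,0.01,0]
    - [0,0,0,0,-0.002,0.015,0]
    - [0,0,0,0,-0.002,0.015,0]

```text
t: 8.15
ee_pos: [568.9, 34.0, 82.1]
orientation: [0.475, 3.105, 0.0]
ft_force: [-0.4, -0.0, 3.6]
width: 15.9
grasp_force: 30.0
```

Emit:
servo_tool:
  rows:
    - [0,0,0,0,0,0.005,0]
    - [0,0,0,0,0,0.0075,0]
    - [0,0,0,0,0,0.0075,0]

```text
t: 8.52
ee_pos: [569.1, 34.0, 80.7]
orientation: [0.475, 3.104, 0.0]
ft_force: [0.3, -0.0, 6.4]
width: 15.9
grasp_force: 30.0
```

Contact: the force has risen to about 8.7 N above baseline. I'll press on in small steps.

Emit:
servo_tool:
  rows:
    - [0,0,0,0,0,0.003,0]
    - [0,0,0,0,0,0.006,0]
    - [0,0,0,0,0,0.006,0]

```text
t: 8.9
ee_pos: [569.3, 34.0, 79.8]
orientation: [0.475, 3.104, 0.0]
ft_force: [-0.1, 0.0, 9.8]
width: 15.9
grasp_force: 30.0
```

Emit:
servo_tool:
  rows:
    - [0,0,0,0,0,0.003,0]
    - [0,0,0,0,0,0.003,0]

```text
t: 9.15
ee_pos: [569.4, 34.0, 79.3]
orientation: [0.475, 3.103, 0.0]
ft_force: [-0.7, -0.8, 11.0]
width: 15.8
grasp_force: 30.0
```

Emit:
servo_tool:
  rows:
    - [0,0,0,0,0,0.0025,0]
    - [0,0,0,0,0,0.0025,0]

```text
t: 9.4
ee_pos: [569.5, 34.0, 78.9]
orientation: [0.475, 3.103, 0.001]
ft_force: [-1.0, 0.2, 11.0]
width: 15.8
grasp_force: 30.0
```

Emit:
servo_tool:
  rows:
    - [0,0,0,0,0,0.0025,0]
    - [0,0,0,0,0,0.0025,0]

```text
t: 9.65
ee_pos: [569.6, 34.0, 78.5]
orientation: [0.475, 3.103, 0.001]
ft_force: [0.8, 0.4, 10.3]
width: 15.6
grasp_force: 30.0
```

Emit:
servo_tool:
  rows:
    - [0,0,0,0,0,0.0025,0]
    - [0,0,0,0,0,0.0025,0]

```text
t: 9.9
ee_pos: [569.6, 34.0, 78.1]
orientation: [0.475, 3.103, 0.001]
ft_force: [-0.8, -0.6, 11.1]
width: 15.6
grasp_force: 30.0
```

```bash
python3 - <<'E'
from h import *
o=obs();a=load('w5');b=snap('wrist','w6')
for r0,r1 in((272,280),(285,300),(300,320),(320,340)):
    f=lambda s:np.median(s[1][r0:r1,316:330]);print(r0,f(a),f(b))
g=[cv2.cvtColor(s[0],cv2.COLOR_RGB2GRAY)[268:345,306:340].astype(np.float32) for s in(a,b)]
print(cv2.phaseCorrelate(g[0],g[1],cv2.createHanningWindow((34,77),cv2.CV_32F)))
g=[cv2.cvtColor(s[0],cv2.COLOR_RGB2GRAY)[285:340,270:300].astype(np.float32) for s in(a,b)]
print('finger',cv2.phaseCorrelate(g[0],g[1],cv2.createHanningWindow((30,55),cv2.CV_32F)))
E
```

```text
{'t': 9.9, 'ee_pos': [569.644, 33.983, 78.078], 'orientation': [0.475, 3.103, 0.001], 'ft_force': [-0.83, -0.618, 11.095], 'width': 15.575, 'grasp_force': 30.001}
272 176.44604 175.89766
285 168.05145 167.0755
300 151.61188 151.16246
320 136.22134 135.95671
((0.019198101878377116, -0.3834501018880019), 0.6327683091163635)
finger ((-0.8210368902714382, 2.0834059448413775), 0.9269348711437649)
```

The punch seems to be slipping slightly in the pads. The finger tips will soon bear on the collar, so I'll keep to small steps.

Emit:
servo_tool:
  rows:
    - [0,0,0,0,0,0.0025,0]
    - [0,0,0,0,0,0.0025,0]

```text
t: 10.2
ee_pos: [569.7, 34.0, 77.6]
orientation: [0.475, 3.103, 0.001]
ft_force: [-0.9, -0.3, 12.1]
width: 16.1
grasp_force: 30.0
```

Emit:
servo_tool:
  rows:
    - [0,0,0,0,0,0.0025,0]
    - [0,0,0,0,0,0.0025,0]

```text
t: 10.45
ee_pos: [569.7, 34.0, 77.1]
orientation: [0.475, 3.103, 0.001]
ft_force: [-1.4, -1.1, 11.9]
width: 16.0
grasp_force: 30.0
```

Emit:
servo_tool:
  rows:
    - [0,0,0,0,0,0.0025,0]
    - [0,0,0,0,0,0.0025,0]

```text
t: 10.7
ee_pos: [569.2, 33.9, 76.0]
orientation: [0.475, 3.104, 0.0]
ft_force: [0.4, -0.2, 4.8]
width: 16.0
grasp_force: 30.0
```

The snap is felt: the force fell from 14 N to about 7 N. I'll retract straight up now.

Emit:
servo_tool:
  rows:
    - [0,0,0,0,0,-0.02,0]
    - [0,0,0,0,0,-0.06,0]
    - [0,0,0,0,0,-0.15,0]
    - [0,0,0,0,0,-0.28,0]
    - [0,0,0,0,0,-0.42,0]
    - [0,0,0,0,0,-0.53,0]
    - [0,0,0,0,0,-0.56,0]
    - [0,0,0,0,0,-0.56,0]
    - [0,0,0,0,0,-0.56,0]

```text
t: 11.82
ee_pos: [567.7, 34.0, 186.4]
orientation: [-0.475, -3.104, 0.001]
ft_force: [-0.1, -0.1, -3.2]
width: 15.8
grasp_force: 30.0
```

```bash
python3 - <<'E'
from h import *
o=obs();e=o['ee_pos'];a=load('w2');b=snap('wrist','w7')
print(tool(np.array([541.8,284.6,190])-e)/200)
for s in(a,b):
    im,d,K,R,t=s;W=world(d,K,R,t)
    for v in range(259,284,2):
        m=(d[v,306:342]>100)&(d[v,306:342]<240);u=np.where(m)[0]+306
        print(v,u.min() if len(u) else '',u.max() if len(u) else '',np.median(d[v,u]) if len(u) else '',end=' | ')
    print()
E
```

```text
{'t': 11.825, 'ee_pos': [567.69, 33.977, 186.413], 'orientation': [-0.475, -3.104, 0.001], 'ft_force': [-0.053, -0.122, -3.203], 'width': 15.779, 'grasp_force': 30.0}
[ 0.49841924  1.15699712 -0.01779138]
259 322 323 229.73465 | 261 319 326 223.70874 | 263 318 327 221.85638 | 265 318 327 217.89633 | 267 318 327 206.37045 | 269 316 329 202.63412 | 271 314 331 179.66422 | 273 310 335 177.67484 | 275 308 338 176.41069 | 277 306 340 176.2778 | 279 306 341 176.41046 | 281 306 341 176.46411 | 283 306 341 176.64426 | 
259    | 261 319 326 225.36972 | 263 318 327 222.47153 | 265 318 327 218.4249 | 267 318 327 207.81264 | 269 317 329 203.43431 | 271 315 330 180.10634 | 273 311 334 178.23668 | 275 308 338 176.45555 | 277 306 340 176.07513 | 279 306 341 176.15605 | 281 306 341 176.48181 | 283 306 341 176.60643 |
```

Emit:
servo_tool:
  rows:
    - [0,0,0,0.06,0.14,0,0]
    - [0,0,0,0.152,0.349,0,0]
    - [0,0,0,0.249,0.578,0,0]

```text
t: 12.25
ee_pos: [555.0, 159.9, 186.5]
orientation: [-0.477, -3.104, 0.001]
ft_force: [1.0, 0.5, -2.3]
width: 16.2
grasp_force: 30.0
```

Emit:
servo_tool:
  rows:
    - [0,0,0,0.1,0.23,0,0]
    - [0,0,0,0.2,0.459,0,0]
    - [0,0,0,0.245,0.568,0.03,0]
    - [0,0,0,0.249,0.578,0.07,0]
    - [0,0,0,0.249,0.578,0.1,0]
    - [0,0,0,0.249,0.578,0.1,0]
    - [0,0,0,0.249,0.578,0.1,0]

```text
t: 13.12
ee_pos: [542.9, 283.4, 167.4]
orientation: [-0.478, -3.105, 0.0]
ft_force: [0.0, 0.6, -1.8]
width: 15.8
grasp_force: 30.0
```

```bash
python3 - <<'E'
from h import *
o=obs();e=o['ee_pos'];im,d,K,R,t=snap('wrist','w8')
print(tool(np.array([541.8,284.6,88.6])-e)/200, proj([541.6,284.4,80],K,R,t))
c=cv2.resize(im[205:295,265:385],None,fx=6,fy=6,interpolation=2);c=cv2.convertScaleAbs(c,alpha=1.6,beta=20)
cv2.imwrite('pics/w8c.png',c[:,:,::-1])
E
```

```text
{'t': 13.125, 'ee_pos': [542.938, 283.372, 167.447], 'orientation': [-0.478, -3.105, 0.0], 'ft_force': [0.017, 0.56, -1.753], 'width': 15.797, 'grasp_force': 30.0}
[0.00738641 0.00407389 0.39423269] [324.72567336 244.93684741]
```

View pics/w8c.png

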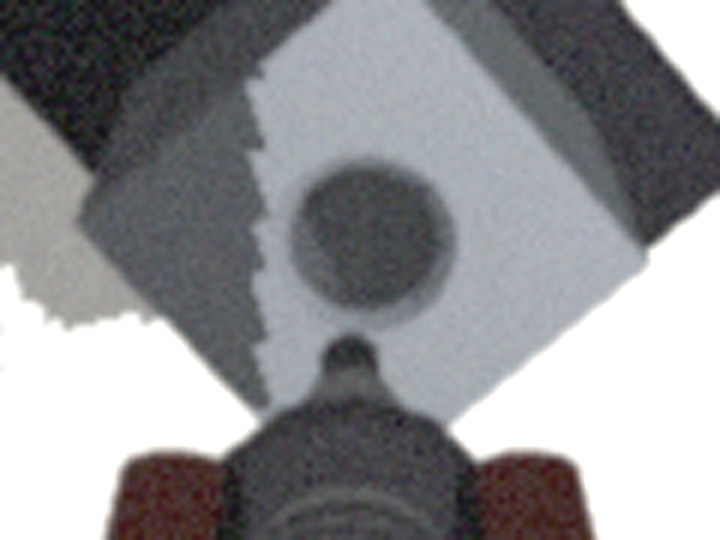

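Crop: the stand mouth is centred at px (326.8,245) and the rod is at column 322.9. I'll let the arm settle before correcting.

Emit:
servo_tool:
  rows:
    - [0,0,0,0,0,0.05,0]
    - [0,0,0,0,0,0.06,0]
    - [0,0,0,0,0,0.06,0]
    - [0,0,0,0,0,0.06,0]

```text
t: 13.68
ee_pos: [542.7, 284.5, 155.5]
orientation: [0.475, 3.105, 0.0]
ft_force: [0.6, -0.2, -2.6]
width: 15.6
grasp_force: 30.0
```

```bash
python3 - <<'E'
from h import *
o=obs();e=o['ee_pos']
print(tool(np.array([541.8,284.6,88.6])-e))
for n in('w8',None):
    im,d,K,R,t=load(n) if n else snap('wrist','w9')
    g=cv2.GaussianBlur(cv2.cvtColor(im,cv2.COLOR_RGB2GRAY),(0,0),1)
    W=world(d,K,R,t);v0=int(proj([541.6,284.4,80],K,R,t)[1])
    for v in(v0-8,v0-4,v0):
        r=g[v,300:350].astype(float);th=(r.min()+np.percentile(r,85))/2;u=np.where(r<th)[0]+300;print(v,u.min(),u.max(),end=' | ')
    for v in(262,264,266):
        u=np.where((d[v,306:342]>100)&(d[v,306:342]<235))[0]+306;print('rod',v,u.min(),u.max(),end=' ')
    print(v0, proj([541.6,284.4,80],K,R,t))
    print(g[v0-4,300:350].tolist())
E
```

```text
{'t': 13.675, 'ee_pos': [542.661, 284.478, 155.469], 'orientation': [0.475, 3.105, 0.0], 'ft_force': [0.62, -0.187, -2.572], 'width': 15.63, 'grasp_force': 30.0}
[ 0.86612    -0.14782029 66.8689191 ]
236 300 336 | 240 300 338 | 244 300 339 | rod 262 319 326 rod 264 318 327 rod 266 318 327 244 [324.72567336 244.93684741]
[45, 45, 44, 45, 45, 46, 47, 52, 60, 72, 81, 84, 81, 74, 62, 49, 39, 34, 33, 33, 34, 33, 33, 33, 33, 34, 34, 33, 32, 32, 32, 32, 32, 32, 32, 33, 39, 47, 56, 68, 81, 90, 94, 95, 96, 96, 96, 95, 95, 96]
243 300 336 | 247 300 338 | 251 300 338 | rod 262 319 326 rod 264 318 327 rod 266 318 327 251 [323.2946545  251.12996601]
[45, 45, 45, 45, 45, 45, 45, 44, 42, 41, 42, 46, 50, 49, 44, 37, 34, 33, 32, 32, 33, 34, 34, 33, 32, 32, 33, 34, 33, 32, 32, 31, 31, 32, 33, 35, 42, 49, 59, 72, 84, 92, 95, 95, 95, 96, 96, 96, 96, 96]
```

Emit:
servo_tool:
  rows:
    - [0,0,0,0.0055,0.007,0.02,0]
    - [0,0,0,0.0055,0.007,0.05,0]
    - [0,0,0,0.0055,0.007,0.09,0]
    - [0,0,0,0.0055,0.007,0.12,0]
    - [0,0,0,0.0055,0.007,0.15,0]
    - [0,0,0,0.0055,0.007,0.15,0]

```text
t: 14.48
ee_pos: [541.6, 285.9, 124.7]
orientation: [-0.475, -3.104, 0.001]
ft_force: [0.0, -1.0, -0.8]
width: 15.8
grasp_force: 30.0
```

Emit:
servo_tool:
  rows:
    - [0,0,0,0,0,0.03,0]
    - [0,0,0,0,0,0.06,0]
    - [0,0,0,0,0,0.08,0]
    - [0,0,0,0,0,0.09,0]
    - [0,0,0,0,0,0.09,0]

```text
t: 15.1
ee_pos: [541.9, 286.1, 107.2]
orientation: [-0.475, -3.105, 0.0]
ft_force: [-0.4, 0.2, -3.0]
width: 15.5
grasp_force: 30.0
```

Emit:
servo_tool:
  rows:
    - [0,0,0,0,0,0.03,0]
    - [0,0,0,0,0,0.06,0]
    - [0,0,0,0,0,0.08,0]
    - [0,0,0,0,0,0.085,0]
    - [0,0,0,0,0,0.085,0]

```text
t: 15.72
ee_pos: [542.0, 286.1, 90.3]
orientation: [-0.475, -3.105, 0.0]
ft_force: [-0.3, -0.5, -3.0]
width: 15.8
grasp_force: 30.0
```

Emit:
servo_tool:
  rows:
    - [0,0,0,0,0,0.005,0]
    - [0,0,0,0,0,0.0075,0]
    - [0,0,0,0,0,0.0075,0]

```text
t: 16.1
ee_pos: [542.0, 286.1, 88.9]
orientation: [0.475, 3.105, 0.0]
ft_force: [-0.3, 0.4, -1.9]
width: 15.8
grasp_force: 30.0
```

Emit:
servo_tool:
  rows:
    - [0,0,0,0,0,0.005,0]
    - [0,0,0,0,0,0.005,0]

```text
t: 16.35
ee_pos: [542.3, 286.1, 88.5]
orientation: [0.475, 3.105, 0.0]
ft_force: [-0.3, -1.3, 3.7]
width: 16.0
grasp_force: 30.0
```

The collar is seated (force up about 6 N at the same height as when gripped). Releasing.

Emit:
servo_tool:
  rows:
    - [0,0,0,0,0,0,20]
    - [0,0,0,0,0,0,40]
    - [0,0,0,0,0,0,60]
    - [0,0,0,0,0,0,87.8]
    - [0,0,0,0,0,0,87.8]
    - [0,0,0,0,0,0,87.8]
    - [0,0,0,0,0,0,87.8]

```text
t: 17.23
ee_pos: [542.0, 286.1, 87.9]
orientation: [0.475, 3.105, 0.0]
ft_force: [0.0, -0.2, 0.6]
width: 76.5
grasp_force: 0.0
```

Emit:
servo_tool:
  rows:
    - [0,0,0,0,0,-0.1,87.8]
    - [0,0,0,0,0,-0.25,87.8]
    - [0,0,0,0,0,-0.45,87.8]
    - [0,0,0,0,0,-0.6,87.8]
    - [0,0,0,0,0,-0.67,87.8]
    - [0,0,0,0,0,-0.67,87.8]
    - [0,0,0,0,0,-0.67,87.8]

```text
t: 18.1
ee_pos: [541.3, 285.7, 220.7]
orientation: [-0.475, -3.104, 0.002]
ft_force: [0.2, 0.1, -0.9]
width: 87.7
grasp_force: 0.0
```

```bash
python3 - <<'E'
from h import *
obs();im,d,K,R,t=snap('wrist','w10');W=world(d,K,R,t)
near=(d>0)&(np.hypot(W[...,0]-541,W[...,1]-286)<45)
for lo,hi in((140,165),(76,84)):
    p=W[near&(W[...,2]>lo)&(W[...,2]<hi)];r=cv2.minAreaRect(p[:,:2].astype(np.float32));print(lo,len(p),np.median(p[:,2]),r)
E
```

```text
{'t': 18.1, 'ee_pos': [541.264, 285.691, 220.744], 'orientation': [-0.475, -3.104, 0.002], 'ft_force': [0.195, 0.087, -0.885], 'width': 87.701, 'grasp_force': 0.0}
140 607 148.56443305959263 ((541.8258056640625, 285.45892333984375), (16.830862045288086, 17.854040145874023), 72.45170593261719)
76 1992 79.75599008927169 ((541.5880737304688, 284.3258972167969), (46.23880386352539, 46.400596618652344), 23.544353485107422)
```

View pics/w10.png

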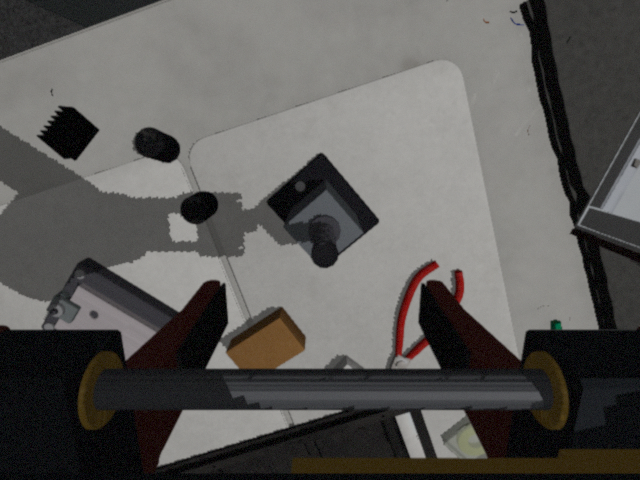

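Final view: the punch stands upright in its stand, cap at (322,250). The cap height is 148.6 mm against 148.7 mm before, and nothing else has moved. Handing in.

```bash
python3 -c "
from workcell import ctrl
print(ctrl.close_job())"
```

```text
the job is handed in; nothing more can be done
None
```

The punch was set in the spot and pressed until the force snapped from about 14 N (the highest reading) to about 7 N, then put back upright and fully home in its stand; the job was handed in at about 18 s.

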